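Start a vial rack scan

TASK

Start a scan of the vial rack by pressing and pushing with the fingertips, picking nothing up. First switch the wide rocker of the switch box over by pressing its raised far end down, next push the vial rack along its guide until it rests fully home against the reader's stop, then press the long bar key on the keypad all the way and let it up, and last press the large round key all the way and let it up. Do not lift or tip the rack, leave the narrow rocker and the two small square keys alone, and do not disturb the glassware and other things on the bench.

Things in the scene. Friction and masses are not known exactly. Their poses are not given: they have to be found in the camera images.
- reader: rack reader, fixed. Origin on the bench under its guide; x along the guide to the stop, away from the robot; z up. Slide plate 200 x 100 mm (x -100 to 100 mm), top at z = 6 mm; guide rails at y = +-39 to 47 mm, x -60 to 100 mm, tops at z = 22 mm; channel 78 mm wide, open at its -x end. White head 90 x 160 mm, 70 mm tall, behind the stop face at x = 100 mm
- rack_stop (a point): centre of the stop face of the reader, at (100, 0, 26) mm in the reader's frame
- rack: blue vial rack, loose, 110 (its x, along the guide) x 70 x 40 mm, 48 mm tall over the vial caps, 0.2 to 0.45 kg. Origin: centre of its underside. Stands on the slide plate between the rails, 50 to 80 mm short of the stop; slides with 1 to 4 N on the middle of its front (-x) face. Home: origin at x = 45 mm in the reader's frame (within 4 mm)
- switchbox: grey switch box, fixed, 100 x 130 x 45 mm. Origin under its centre on the bench, x away from the robot, z up. On top two black paddle rockers, each 60 mm long in x: the wide one (34 mm) at y = 30 mm, the narrow one (12 mm) at y = -40 mm. It and the keypad may change sides of the bench
- wide_pivot (a point): point above the pivot of the wide rocker, at (0, 30, 56) mm in the switch box frame: the middle of its upper face
- wide_press (a point): place to press the wide rocker: top of its raised far half, at (25, 30, 60) mm in the switch box frame, 25 mm beyond the pivot (the rocker ends at 30 mm). Does not move with the rocker
- wide_rocker (a joint): wide rocker, rad: about 0 at the start (near end down, far end up, slope 0.14), 0.28 with the far end fully down, at a hard stop (over 0.20 counts as switched). Turns with 0.03 N m, some 1 to 3 N on its far half, and stays where it is left; the far end sinks about 8 mm, to 52 mm above the bench, still above the housing
- narrow_rocker (a joint): narrow rocker angle, rad, same kind; leave alone
- keypad: grey keypad, fixed, 130 x 170 x 30 mm. Origin under its centre on the bench, x away from the robot, z up. Its screen lies flat in the far half. The white keys stand on its 30 mm high top, 8 mm proud (square ones 6 mm)
- bar_top (a point): centre of the top of the long bar key (16 mm in x, 50 mm in y), at (-30, 45, 38) mm in the keypad frame; fixed, does not move with the key
- round_top (a point): centre of the top of the large round key (26 mm across), at (-30, -45, 38) mm in the keypad frame; fixed, does not move with the key
- bar_key (a joint): travel of the bar key, m: 0 up, 0.005 fully down (over 0.0038 counts as pressed); springs back; starts to sink at 1 N, down at 5 N
- round_key (a joint): travel of the round key, m; same as the bar key
- square_key_a (a joint): travel of the small square key (14 mm) at (40, 58) mm in the keypad frame; leave alone
- square_key_b (a joint): travel of the small square key (14 mm) at (40, -58) mm in the keypad frame; leave alone
- jar_left: small amber jar, 34 mm across, 45 mm tall, left of the reader; leave standing. Origin under its centre, as for all below
- jar_right: small clear jar, 34 mm across, 55 mm tall, right of the reader; leave standing
- amber_bottle: amber reagent bottle, 80 mm across, 170 mm tall, far left; leave standing
- clear_bottle: clear reagent bottle, 80 mm across, 170 mm tall, far right; leave standing
- beaker: glass beaker, 66 mm across, 85 mm tall, left side; leave standing
- tip_box: box of pipette tips, 122 x 82 x 63 mm, right side; leave
- spatula: spatula lying on the left of the bench, 160 mm; leave
Not all that is in view belongs to the job. Leave any turquoise look-alike of the switchbox alone. There is more than one size of the rack; the job needs the larger.

How it is judged:
On the way, in this order (a step that is already met when the one before it is completed fails the run):
1. the wide rocker is switched over (value of joint wide_rocker above 0.2 rad), for 0.1 s.
2. the rack is pushed home against the stop (x of rack in the frame of reader above 0.041 m and z of rack in the frame of reader below 0.01 m and angle between the x axis of rack and the x axis of reader, either way round below 0.1 rad), for 0.1 s.
3. the bar key is pressed all the way (value of joint bar_key above 0.0038 m), for 0.05 s.
4. the bar key is let up (value of joint bar_key below 0.0012 m), for 0.05 s.
5. the round key is pressed all the way (value of joint round_key above 0.0038 m), for 0.05 s.
6. the round key is let up (value of joint round_key below 0.0012 m), for 0.05 s.
At the end, for the whole second after the job is handed in: Wide rocker over (above 0.20 rad), rack within 4 mm of the stop, flat on its plate, within 0.1 rad of the guide and at rest, all keys up (within 1.2 mm) (all of step 2 and value of joint wide_rocker above 0.2 rad and linear speed of rack below 0.02 m/s and value of joint each of bar_key, round_key, square_key_a, square_key_b below 0.0012 m); the robot touches nothing.
It fails at once if the rack is moved home before the rocker is switched (x of rack in the frame of reader above 0.03 m and not (value of joint wide_rocker above 0.2 rad)).
It fails at once if the bar or round key is pressed before the rocker is switched and the rack is home (value of joint any of bar_key, round_key above 0.0025 m and not (value of joint wide_rocker above 0.2 rad and (x of rack in the frame of reader above 0.041 m and z of rack in the frame of reader below 0.01 m and angle between the x axis of rack and the x axis of reader, either way round below 0.1 rad))).
It fails at once if a small square key is pressed or the narrow rocker is turned (value of joint narrow_rocker above 0.06 rad or value of joint any of square_key_a, square_key_b above 0.0025 m).
It fails at once if the rack is lifted, tipped or taken out of its guide (z of rack in the frame of reader above 0.016 m or angle between rack's own z axis and vertical above 0.15 rad or x of rack in the frame of reader below -0.055 m).
It fails at once if a thing on the bench is pushed aside, lifted or knocked over (distance of any of jar_left, jar_right, amber_bottle, clear_bottle, beaker, tip_box, spatula from where it was at the start of the episode above 0.025 m or angle between any of jar_left, jar_right, amber_bottle, clear_bottle, beaker's own z axis and vertical above 0.4 rad).
It also fails if it takes over 58 s, if anything falls off the work surface, if the arm or the gripper's body presses on something with over 40 N, if the wrist force passes 120 N, or if a joint passes its speed limit or range.

ROBOT

A 6-joint arm with a two-finger parallel gripper is mounted at the origin on the work surface. World frame = base frame: x ahead of the robot, y to its left, z up, the work surface at z = 0. Lengths are in m, angles in rad, forces in N, time in s.
With the tool pointing down it reaches from about 0.375 to 0.975 m from the base axis. Payload 3.8 kg.
Tool frame: the origin (TCP) lies at the very end of the fingers, on their centre line; the grasp point (between the pads) lies 19 mm behind it; z points along the fingers, y is the line along which they close (so a half turn about z gives the same grasp; the last joint's range is limited). The gripper opens to 85 mm and grips with 20 to 120 N. Pads are 22 mm wide; open, the fingers measure 114 mm over their backs; the gripper's body (76 mm by 85 mm) begins 54 mm behind the grasp point. The pads swing forward as they close: fully open they stand 13 mm farther back than shut.
Start: joints at [-1.367, 0.264, 1.604, -0, 1.274, -0.037], TCP at [0.161, -0.656, 0.231] pointing down, gripper open.
Joint ranges: [-2.63, 2.63], [-0.94, 2.18], [0.31, 2.57], [-1.31, 4.45], [0, 2.66], [-2.55, 2.55]. Speed limits (rad/s): [2.57, 2.57, 3.14, 3.14, 3.14, 3.14].

INTERFACE

Orientations are given as a rotation vector (axis times angle).
In Python, from workcell import read_state, read_camera, calibration, finish_job gives the robot as it stands.
- The arm moves only by the tool step_arm, never from a script. Its argument "commands" is a list of rows, each an object of numbers: "fingers": the gripper's target within -1 to 1 (shut at 1, half-way at 0, fully open at -1); "dx", "dy", "dz": the shift along the tool's x, y, z in m; "roll": the turn about the tool's z in degrees. In form: [{"fingers": .., "dx": .., "dy": .., "dz": .., "roll": ..}, ...]. A call has 1 to 8 rows; each row is the pose to reach, as a shift and turn from the pose commanded when the call began, along the tool's axes at that moment; what a row does not reach only later rows make up. A row lasts 1/8 s, in which the tool goes at most 62.5 mm and 10.7 degrees, less where a joint would pass 70% of its speed; a pose out of reach is approached as far as the arm can. A call with a gripper value outside its range is refused whole. The fingers move at their own pace and stop on an object; "squeeze" is the grip in N (left out, the last holds). Time passes only in rows, so rows that repeat a pose let the fingers close. It gives the time, the measured TCP pose, the force, the opening and the grip force at its end, in the units of the state.
- read_state(): the state, without advancing time (a new reading comes with each control period).
- read_camera(name): name is "side" or "top"; returns (picture, depth): 400x640x3 uint8, blue, green, red; 400x640 float32, m along the optical axis (not along the pixel's ray), 0 where there is no reading.
- calibration(name): a dict with "intrinsics" (3x3 intrinsics, pixels), "k1" (the pictures are not rectified: a ray, as slopes to the right and down, at radius r is drawn at 1 + k1 r^2 times it, then the intrinsics apply), "world_to_cam" (4x4, takes a point from world to camera coordinates). Camera axes: x right, y up, looking along -z (the intrinsics and any distortion apply to the point x, -y, -z); pixel columns grow to the right and rows downward; lengths in m; the calibration is good to about 2 mm. A picture is of the moment at which its call begins. calibration takes no time and is no camera call.
- finish_job(): hands the job in; it is judged then, once.
The state is a dict: "time": time; "q": joint angles; "joint_vel": joint speeds; "joint_torque": joint torques, N m; "tool_pos": TCP position; "tcp_rot": TCP orientation; "wrist_force": force on the tool from outside, world axes, zero at the start; "torque": the same for the moment, N m; "width": opening from 0.0 (shut) to 1.0 (fully open); "grip_force": force on a finger pad.
Only numpy, scipy, OpenCV 4.12 (cv2) and the standard library are available. Lean on these libraries where they do the work, as an engineer would, in place of code of your own. Each camera call takes 0.05 s, during which the arm holds its last target. There are 200 camera calls.

## Working session

There is one attempt and no reset: what is moved stays moved. The work goes in short steps, Python scripts to look and compute and a tool call to move; the robot and the scene stay as the last step left them, time stands still between calls to the robot, and variables do not carry over. Pictures are saved under pics/ and viewed, at most 10 in all, crops included, and the job is handed in when it is done.

Besides the shell and the picture viewer there is one more tool, called after "Emit:" by a JSON object that holds its "fn" and its "kwargs". step_arm: Moves the arm, as the interface text tells. Its arguments: {"type":"object","properties":{"commands":{"type":"array","items":{"type":"object","properties":{"fingers":{"type":"number"},"dx":{"type":"number"},"dy":{"type":"number"},"dz":{"type":"number"},"roll":{"type":"number"}}}},"squeeze":{"type":"number"}},"required":["commands"]}

```bash
mkdir -p pics
cat > h.py <<'E'
import numpy as np, cv2
from workcell import *
def snap(n):
    im,d=read_camera(n); np.savez(''+n,im=im,d=d); return im,d
def load(n):
    z=np.load(''+n+'.npz'); return z['im'],z['d']
def ray(n,u,v):
    c=calibration(n);K=np.array(c['intrinsics']);T=np.linalg.inv(np.array(c['world_to_cam']))
    k=c['k1']
    p=cv2.undistortPoints(np.array([[[u,v]]],float),K,np.array([k,0,0,0,0.]))[0,0]
    d=T[:3,:3]@np.array([p[0],-p[1],-1]); return T[:3,3],d
def at_z(n,u,v,z):
    o,d=ray(n,u,v); return o+d*(z-o[2])/d[2]
def at_d(n,u,v,D=None):
    if D is None: D=load(n)[1]
    w=D[int(v)-1:int(v)+2,int(u)-1:int(u)+2]; o,d=ray(n,u,v); return o+d*np.median(w[w>0])
E
python3 - <<'E'
from h import *
for n in('top','side'):
    im,d=snap(n); cv2.imwrite(f'pics/{n}0.png',im); print(calibration(n))
s=read_state();print(s)
E
```

```text
{'intrinsics': array([[402.88918161,   0.        , 315.98869974],
       [  0.        , 402.88918161, 204.53683595],
       [  0.        ,   0.        ,   1.        ]]), 'k1': 0.0012777918493547984, 'world_to_cam': array([[ 0.02640924, -0.99924694,  0.02842702, -0.04320442],
       [ 0.99366371,  0.02934819,  0.10849475, -0.52139702],
       [-0.10924733,  0.02538164,  0.99369049, -1.35241108],
       [ 0.        ,  0.        ,  0.        ,  1.        ]])}
{'intrinsics': array([[449.18782558,   0.        , 317.12505266],
       [  0.        , 449.18782558, 196.8893063 ],
       [  0.        ,   0.        ,   1.        ]]), 'k1': -0.015613814290602563, 'world_to_cam': array([[-0.85082269, -0.5253517 ,  0.01031206,  0.43898932],
       [ 0.37687986, -0.59645793,  0.70866036, -0.25752659],
       [-0.36614521,  0.60683073,  0.70547442, -1.20023085],
       [ 0.        ,  0.        ,  0.        ,  1.        ]])}
{'time': 0.1, 'q': array([-1.36689365e+00,  2.64686753e-01,  1.60526928e+00, -9.24642272e-06,
        1.27372914e+00, -3.68762775e-02]), 'joint_vel': array([-0.0005654 , -0.00114017, -0.0034502 ,  0.00097003, -0.00076977,
        0.00041162]), 'joint_torque': array([-4.20571882e-05, -5.16708612e+01, -3.68590271e+01, -4.26104737e-05,
        6.31132774e-03,  1.78498419e-05]), 'tool_pos': array([ 0.16083177, -0.65485334,  0.23006333]), 'tcp_rot': array([-3.11678367e+00, -3.77055622e-01,  2.87827623e-04]), 'wrist_force': array([ 0.34543664, -1.11836707, -0.04661598]), 'torque': array([ 0.01251161, -0.01227811, -0.00350834]), 'grip_force': 0.0, 'width': 1.0005653341241487}
```

View pics/top0.png

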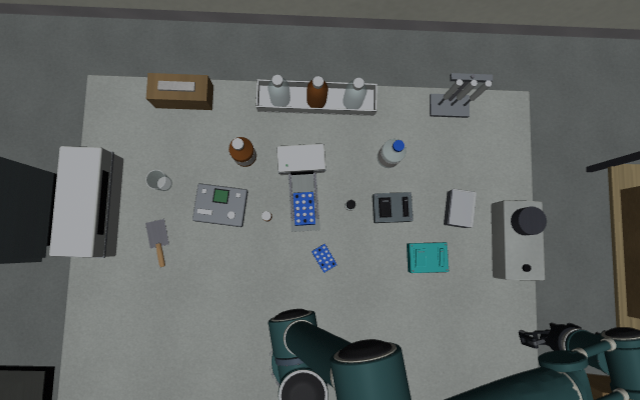

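View pics/side0.png

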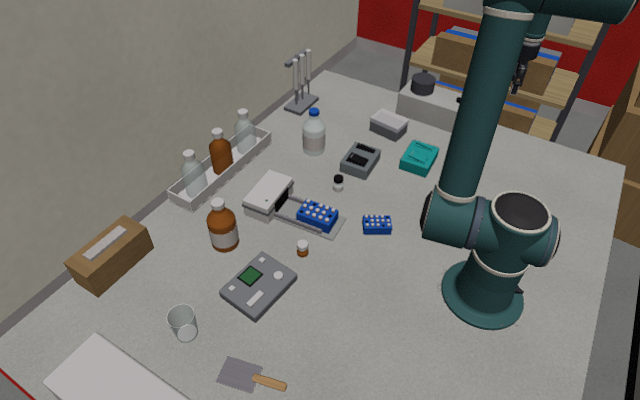

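The top view shows the keypad at (220,205), the reader and large rack at (304,190), and the grey switch box at (393,208). The turquoise decoy is at (428,258) and the small rack at (324,258). I'll enlarge this area.

Run:
```python
from h import *
im,d=load('top')
a=cv2.resize(im[135:240,185:255],None,fx=5,fy=5,interpolation=cv2.INTER_CUBIC)
b=cv2.resize(im[135:240,272:332],None,fx=5,fy=5,interpolation=cv2.INTER_CUBIC)[:, :225+75]
cv2.imwrite('pics/c1.png',np.hstack([a,b]))
b=cv2.resize(im[180:235,365:420],None,fx=8,fy=8,interpolation=cv2.INTER_CUBIC)
cv2.imwrite('pics/c2.png',b)
```

```text
(no output)
```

View pics/c1.png

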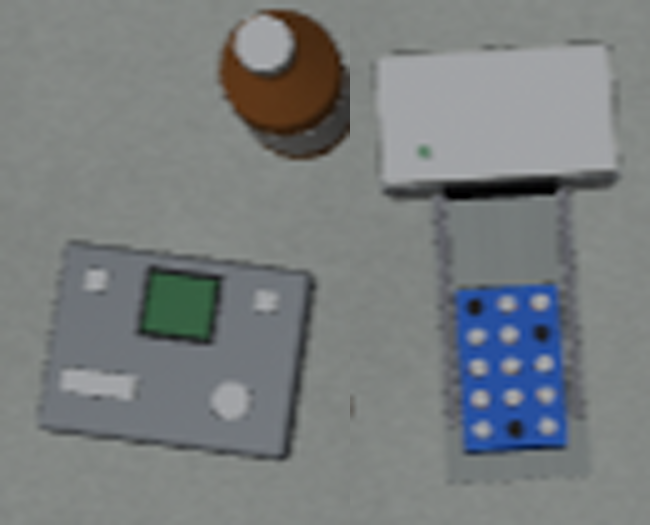

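View pics/c2.png

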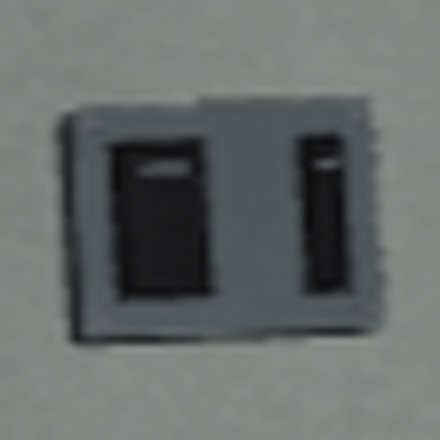

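Run:
```python
from h import *
np.set_printoptions(precision=4,suppress=True)
def P(name,x,y,ox,oy,s,z,x0=0):
    u=ox+(x-x0+.5)/s-.5; v=oy+(y+.5)/s-.5
    p=at_z('top',u,v,z); q=at_d('top',u,v); print(name,(round(u,1),round(v,1)),p,'depth',q); return p
ang=lambda a,b:np.degrees(np.arctan2((b-a)[1],(b-a)[0]))
bar=P('bar',98,384,185,135,5,.038); rd=P('round',231,400,185,135,5,.038)
a=P('sqa',95,279,185,135,5,.036); b=P('sqb',265,300,185,135,5,.036)
print('d bar-round',np.linalg.norm(bar-rd),'yaw',ang(rd,bar)-90, ang(b,a)-90)
R=[P('rack',x,y,272,135,5,.040,350) for x,y in((466,450),(565,444),(457,292),(556,285))]
print('rack yaw',ang(R[0],R[2]),ang(R[1],R[3]),np.linalg.norm(R[0]-R[2]),np.linalg.norm(R[0]-R[1]))
print('front mid',(R[0]+R[1])/2)
h=[P('headtop',x,y,272,135,5,.070,350) for x,y in((377,58),(607,44),(383,190),(617,180))]
print(ang(h[1],h[0])-90,np.linalg.norm(h[2]-h[3]),'stop',(h[2]+h[3])/2)
W=[P('wide',x,y,365,180,8,z) for x,y,z in((112,143,.060),(205,141,.060),(120,298,.052),(212,296,.052))]
print('pivot',sum(W)/4,ang((W[2]+W[3])/2,(W[0]+W[1])/2))
P('press',164,167,365,180,8,.06);P('narrow',325,215,365,180,8,.056)
C=[P('boxtop',x,y,365,180,8,.045) for x,y in((75,110),(371,98),(85,333),(380,330))]
print('boxc',sum(C)/4,ang(C[2],C[0]),ang(C[3],C[1]),ang(C[1],C[0])-90)
```

```text
bar (204.2, 211.4) [0.487 0.348 0.038] depth [0.4869 0.3476 0.0397]
round (230.8, 214.6) [0.4787 0.2583 0.038 ] depth [0.4786 0.2581 0.0394]
sqa (203.6, 190.4) [0.5586 0.3546 0.036 ] depth [0.5585 0.3542 0.0374]
sqb (237.6, 194.6) [0.5477 0.2391 0.036 ] depth [0.5474 0.2386 0.0387]
d bar-round 0.09007915225625965 yaw -5.253957057127593 -5.390946836889313
rack (294.8, 224.6) [0.4509 0.0414 0.04  ] depth [0.4517 0.0418 0.026 ]
rack (314.6, 223.4) [ 0.4569 -0.0253  0.04  ] depth [ 0.4585 -0.0259  0.0139]
rack (293.0, 193.0) [0.5584 0.051  0.04  ] depth [0.5625 0.052  0.0098]
rack (312.8, 191.6) [ 0.5653 -0.0163  0.04  ] depth [ 0.5699 -0.0168  0.0076]
rack yaw 5.094878652066693 4.773650726868623 0.10789270467939636 0.06702881537641982
front mid [0.4539 0.0081 0.04  ]
headtop (277.0, 146.2) [0.7117 0.1091 0.07  ] depth [0.716  0.1104 0.0532]
headtop (323.0, 143.4) [ 0.7266 -0.0458  0.07  ] depth [ 0.745  -0.0485  0.001 ]
headtop (278.2, 172.6) [0.6216 0.1017 0.07  ] depth [0.6256 0.1032 0.0488]
headtop (325.0, 170.6) [ 0.6334 -0.0548  0.07  ] depth [ 0.647  -0.058   0.0011]
5.50402814231
[... 276 characters left out ...]
4  0.0479]
wide (391.1, 216.6) [ 0.4865 -0.2827  0.052 ] depth [ 0.487  -0.284   0.0457]
pivot [ 0.5179 -0.2606  0.056 ] 4.657136019496775
press (385.1, 200.4) [ 0.5398 -0.2603  0.06  ] depth [ 0.5399 -0.2605  0.0592]
narrow (405.2, 206.4) [ 0.5219 -0.3296  0.056 ] depth [ 0.5218 -0.3294  0.0571]
boxtop (373.9, 193.3) [ 0.565 -0.225  0.045] depth [ 0.5711 -0.2323  0.0022]
boxtop (410.9, 191.8) [ 0.574  -0.3521  0.045 ] depth [ 0.5808 -0.3641 -0.0004]
boxtop (375.2, 221.2) [ 0.4698 -0.2302  0.045 ] depth [ 0.4702 -0.2312  0.0396]
boxtop (412.1, 220.8) [ 0.4747 -0.356   0.045 ] depth [ 0.478  -0.3677  0.001 ]
boxc [ 0.5209 -0.2908  0.045 ] 3.172810561439129 2.255221109910262 4.0671354361337535
```

Everything checks out: bar to round measures 90.1 mm, the rack 108x67 mm at a yaw of about 5°, the box centre agrees with the rocker pivot, and the gap to the stop is about 63 mm. Next I work out the first move.

```bash
cat >> h.py <<'E'
from scipy.spatial.transform import Rotation as Ro
def goto(x,y,z,yaw=None):
    s=read_state();R=Ro.from_rotvec(s['tcp_rot']).as_matrix()
    cy=np.degrees(np.arctan2(R[1,0],R[0,0]))
    print('pos',s['tool_pos'].round(4),'yaw',round(cy,2),'F',s['wrist_force'].round(2),'t',s['time'],'w',round(s['width'],2))
    print('shift mm',(R.T@(np.array([x,y,z])-s['tool_pos'])*1000).round(1),'roll',None if yaw is None else round(cy-yaw,1))
E
python3 -c "
from h import *
goto(.543,-.2585,.12,4.5)"
```

```text
pos [ 0.1608 -0.6549  0.2301] yaw 13.8 F [ 0.35 -1.12 -0.05] t 0.1 w 1.0
shift mm [ 465.7 -293.6  110.7] roll 9.3
```

Emit:
{"fn": "step_arm", "kwargs": {"commands": [{"fingers":1,"dx":58,"dy":0,"dz":0,"roll":0}]}}

```text
time: 0.22
tool_pos: [0.2185, -0.6415, 0.2305]
tcp_rot: [-3.119, -0.368, 0.003]
wrist_force: [0.4, -0.6, 1.2]
width: 0.816
grip_force: 0.0
```

I gave that dx in mm instead of m. The per-row limit clamped it, so it did no harm. I'll use metres from here.

Emit:
{"fn": "step_arm", "kwargs": {"commands": [{"fingers":1,"dx":0.048,"dy":-0.035,"dz":0,"roll":1},{"fingers":1,"dx":0.096,"dy":-0.07,"dz":0,"roll":2},{"fingers":1,"dx":0.144,"dy":-0.105,"dz":0,"roll":4},{"fingers":1,"dx":0.192,"dy":-0.14,"dz":0,"roll":5},{"fingers":1,"dx":0.24,"dy":-0.175,"dz":0,"roll":6},{"fingers":1,"dx":0.288,"dy":-0.21,"dz":0,"roll":8},{"fingers":1,"dx":0.336,"dy":-0.245,"dz":0,"roll":9},{"fingers":1,"dx":0.384,"dy":-0.28,"dz":0,"roll":9}]}}

```text
time: 1.23
tool_pos: [0.5285, -0.2753, 0.2309]
tcp_rot: [-3.139, -0.131, 0.001]
wrist_force: [0.3, 0.2, 0.1]
width: -0.002
grip_force: 0.0
```

```bash
python3 -c "
from h import *
goto(.543,-.2585,.075,4.5)"
```

```text
pos [ 0.5285 -0.2753  0.2309] yaw 4.79 F [0.32 0.18 0.07] t 1.225 w -0.0
shift mm [ 15.9 -15.5 155.9] roll 0.3
```

Emit:
{"fn": "step_arm", "kwargs": {"commands": [{"fingers":1,"dx":0.016,"dy":-0.0155,"dz":0.05,"roll":0},{"fingers":1,"dx":0.016,"dy":-0.0155,"dz":0.1,"roll":0},{"fingers":1,"dx":0.016,"dy":-0.0155,"dz":0.14,"roll":0},{"fingers":1,"dx":0.016,"dy":-0.0155,"dz":0.156,"roll":0},{"fingers":1,"dx":0.016,"dy":-0.0155,"dz":0.156,"roll":0}]}}

```text
time: 1.85
tool_pos: [0.5416, -0.26, 0.0742]
tcp_rot: [-3.138, -0.131, 0.004]
wrist_force: [-0.6, 0.4, -0.3]
width: 0.002
grip_force: 0.0
```

Run:
```python
from h import *
goto(.543,-.2585,.054,4.5)
im,d=snap('top'); t=im[160:240,350:450]
im2,d=snap('side'); s=im2[110:190,310:410]
cv2.imwrite('pics/c3.png',np.hstack([cv2.resize(x,(400,320),interpolation=cv2.INTER_CUBIC) for x in (t,s)]))
```

```text
pos [ 0.5416 -0.26    0.0742] yaw 4.79 F [-0.61  0.35 -0.3 ] t 1.85 w 0.0
shift mm [ 1.6 -1.4 20.2] roll 0.3
```

View pics/c3.png

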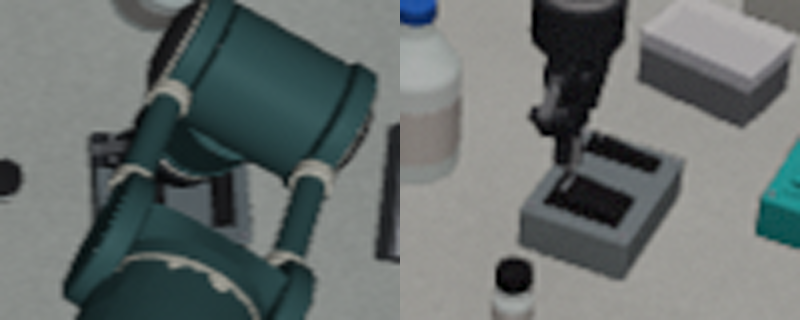

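The side crop (right half) shows the shut fingertips at (570,165), just above the far end of the wide rocker, whose mark is at (570,185). I press now.

Emit:
{"fn": "step_arm", "kwargs": {"commands": [{"fingers":1,"dx":0.001,"dy":-0.001,"dz":0.008,"roll":0},{"fingers":1,"dx":0.001,"dy":-0.001,"dz":0.014,"roll":0},{"fingers":1,"dx":0.001,"dy":-0.001,"dz":0.018,"roll":0},{"fingers":1,"dx":0.001,"dy":-0.001,"dz":0.02,"roll":0},{"fingers":1,"dx":0.001,"dy":-0.001,"dz":0.021,"roll":0},{"fingers":1,"dx":0.001,"dy":-0.001,"dz":0.021,"roll":0}]}}

```text
time: 2.7
tool_pos: [0.5439, -0.2594, 0.0546]
tcp_rot: [3.138, 0.131, 0.001]
wrist_force: [1.5, 0.4, 1.8]
width: -0.0
grip_force: 1.0
```

Contact force is light at 1.8 N, so I go a little further, to the hard stop.

Emit:
{"fn": "step_arm", "kwargs": {"commands": [{"fingers":1,"dx":0,"dy":0,"dz":0.001,"roll":0},{"fingers":1,"dx":0,"dy":0,"dz":0.002,"roll":0},{"fingers":1,"dx":0,"dy":0,"dz":0.003,"roll":0},{"fingers":1,"dx":0,"dy":0,"dz":0.003,"roll":0}]}}

```text
time: 3.2
tool_pos: [0.5441, -0.2595, 0.0533]
tcp_rot: [3.138, 0.131, 0.002]
wrist_force: [-1.6, 2.4, 11.3]
width: -0.0
grip_force: 5.7
```

The force jumped to 11 N at z = 53 mm, so the rocker is on its stop. I lift and plan the approach to the rack, checking clearance from the small rack.

Emit:
{"fn": "step_arm", "kwargs": {"commands": [{"fingers":1,"dx":0,"dy":0,"dz":-0.04,"roll":0},{"fingers":1,"dx":0,"dy":0,"dz":-0.09,"roll":0},{"fingers":1,"dx":-0.03,"dy":-0.03,"dz":-0.11,"roll":0},{"fingers":1,"dx":-0.06,"dy":-0.08,"dz":-0.11,"roll":0},{"fingers":1,"dx":-0.06,"dy":-0.08,"dz":-0.11,"roll":0}]}}

```text
time: 3.82
tool_pos: [0.4724, -0.1815, 0.1594]
tcp_rot: [-3.136, -0.134, 0.009]
wrist_force: [0.2, -1.1, 0.4]
width: -0.001
grip_force: 0.0
```

Run:
```python
from h import *
for u,v in((312,251),(328,243),(336,265),(321,272)): print(at_z('top',u,v,.03))
goto(.429,.006,.16,5)
im,d=snap('side'); cv2.imwrite('pics/c4.png',np.hstack([cv2.resize(x,(400,320),interpolation=cv2.INTER_CUBIC) for x in (im[120:200,320:420],im[180:260,280:380])]))
```

```text
[ 0.36384644 -0.01926501  0.03      ]
[ 0.39223225 -0.07281052  0.03      ]
[ 0.31904517 -0.10155232  0.03      ]
[ 0.29445427 -0.05148088  0.03      ]
pos [ 0.4724 -0.1815  0.1594] yaw 4.9 F [ 0.16 -1.08  0.42] t 3.825 w -0.0
shift mm [-2.720e+01 -1.905e+02  1.000e-01] roll -0.1
```

View pics/c4.png

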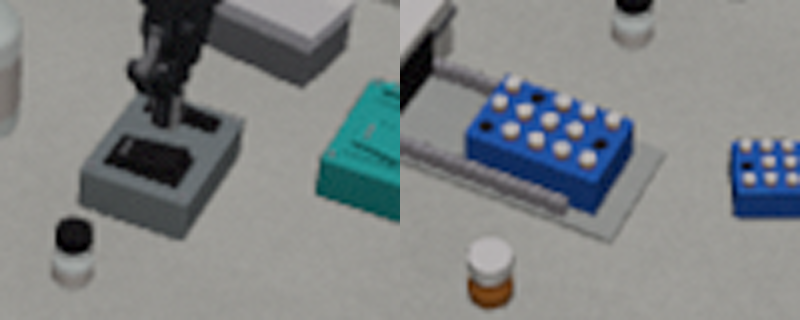

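In the left crop the rocker's far end at (125,150) is now down. In the right crop the rack sits in its guide and the small rack is clear of my approach. I move in front of the rack.

Emit:
{"fn": "step_arm", "kwargs": {"commands": [{"fingers":1,"dx":-0.007,"dy":-0.05,"dz":0,"roll":0},{"fingers":1,"dx":-0.014,"dy":-0.1,"dz":0,"roll":0},{"fingers":1,"dx":-0.022,"dy":-0.15,"dz":0,"roll":0},{"fingers":1,"dx":-0.028,"dy":-0.19,"dz":0,"roll":0},{"fingers":1,"dx":-0.028,"dy":-0.19,"dz":0,"roll":0}]}}

```text
time: 4.5
tool_pos: [0.4331, 0.0038, 0.1611]
tcp_rot: [3.139, 0.137, -0.001]
wrist_force: [0.3, 0.2, -0.2]
width: 0.001
grip_force: 0.0
```

Run:
```python
from h import *
goto(.428,.006,.023,5)
```

```text
pos [0.4331 0.0038 0.1611] yaw 5.0 F [ 0.26  0.17 -0.23] t 4.5 w 0.0
shift mm [ -4.8  -2.6 138.1] roll -0.0
```

Emit:
{"fn": "step_arm", "kwargs": {"commands": [{"fingers":1,"dx":-0.01,"dy":-0.003,"dz":0.04,"roll":0},{"fingers":1,"dx":-0.01,"dy":-0.003,"dz":0.09,"roll":0},{"fingers":1,"dx":-0.01,"dy":-0.003,"dz":0.125,"roll":0},{"fingers":1,"dx":-0.01,"dy":-0.003,"dz":0.138,"roll":0},{"fingers":1,"dx":-0.01,"dy":-0.003,"dz":0.138,"roll":0}]}}

```text
time: 5.12
tool_pos: [0.4229, 0.0039, 0.0228]
tcp_rot: [3.139, 0.13, -0.003]
wrist_force: [0.3, -0.4, 0.3]
width: 0.003
grip_force: 0.0
```

Run:
```python
from h import *
goto(.495,.0115,.023,5)
im,d=snap('side'); cv2.imwrite('pics/c5.png',cv2.resize(im[160:270,260:400],None,fx=5,fy=5,interpolation=cv2.INTER_CUBIC))
```

```text
pos [0.4229 0.0039 0.0228] yaw 4.75 F [ 0.29 -0.45  0.27] t 5.125 w 0.0
shift mm [72.4 -1.7 -0.3] roll -0.3
```

View pics/c5.png

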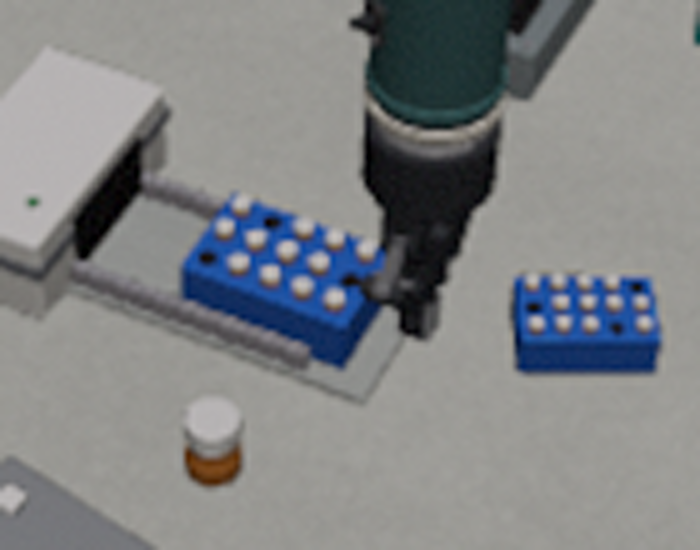

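The fingertips at (418,325) stand in front of the rack's front face, centred and clear of the small rack. I push slowly along tool x.

Emit:
{"fn": "step_arm", "kwargs": {"commands": [{"fingers":1,"dx":0.01,"dy":0,"dz":0,"roll":0},{"fingers":1,"dx":0.018,"dy":0,"dz":0,"roll":0},{"fingers":1,"dx":0.026,"dy":0,"dz":0,"roll":0},{"fingers":1,"dx":0.034,"dy":-0.001,"dz":0,"roll":0},{"fingers":1,"dx":0.042,"dy":-0.001,"dz":0,"roll":0},{"fingers":1,"dx":0.05,"dy":-0.001,"dz":0,"roll":0},{"fingers":1,"dx":0.058,"dy":-0.002,"dz":0,"roll":0},{"fingers":1,"dx":0.064,"dy":-0.002,"dz":0,"roll":0}]}}

```text
time: 6.18
tool_pos: [0.4871, 0.0121, 0.0232]
tcp_rot: [-3.139, -0.132, -0.0]
wrist_force: [-2.8, -0.3, 1.8]
width: 0.002
grip_force: 1.2
```

Emit:
{"fn": "step_arm", "kwargs": {"commands": [{"fingers":1,"dx":0.003,"dy":0,"dz":0,"roll":0},{"fingers":1,"dx":0.006,"dy":0,"dz":0,"roll":0},{"fingers":1,"dx":0.009,"dy":0,"dz":0,"roll":0},{"fingers":1,"dx":0.011,"dy":0,"dz":0,"roll":0},{"fingers":1,"dx":0.013,"dy":0,"dz":0,"roll":0},{"fingers":1,"dx":0.013,"dy":0,"dz":0,"roll":0}]}}

```text
time: 6.92
tool_pos: [0.4999, 0.013, 0.0234]
tcp_rot: [3.139, 0.131, 0.001]
wrist_force: [-0.2, 1.0, -0.1]
width: -0.0
grip_force: 0.2
```

Emit:
{"fn": "step_arm", "kwargs": {"commands": [{"fingers":1,"dx":0.002,"dy":0,"dz":0,"roll":0},{"fingers":1,"dx":0.004,"dy":0,"dz":0,"roll":0},{"fingers":1,"dx":0.005,"dy":0,"dz":0,"roll":0},{"fingers":1,"dx":0.006,"dy":0,"dz":0,"roll":0},{"fingers":1,"dx":0.006,"dy":0,"dz":0,"roll":0}]}}

```text
time: 7.55
tool_pos: [0.5057, 0.0135, 0.0233]
tcp_rot: [-3.139, -0.131, -0.001]
wrist_force: [-0.8, 0.6, 1.1]
width: -0.001
grip_force: 0.7
```

Emit:
{"fn": "step_arm", "kwargs": {"commands": [{"fingers":1,"dx":0.001,"dy":0,"dz":0,"roll":0},{"fingers":1,"dx":0.002,"dy":0,"dz":0,"roll":0},{"fingers":1,"dx":0.003,"dy":0,"dz":0,"roll":0},{"fingers":1,"dx":0.004,"dy":0,"dz":0,"roll":0},{"fingers":1,"dx":0.004,"dy":0,"dz":0,"roll":0}]}}

```text
time: 8.18
tool_pos: [0.5097, 0.0139, 0.0233]
tcp_rot: [3.139, 0.131, 0.001]
wrist_force: [-2.0, -0.3, 0.7]
width: 0.002
grip_force: 0.5
```

Emit:
{"fn": "step_arm", "kwargs": {"commands": [{"fingers":1,"dx":0.001,"dy":0,"dz":0,"roll":0},{"fingers":1,"dx":0.002,"dy":0,"dz":0,"roll":0},{"fingers":1,"dx":0.003,"dy":0,"dz":0,"roll":0},{"fingers":1,"dx":0.004,"dy":0,"dz":0,"roll":0},{"fingers":1,"dx":0.004,"dy":0,"dz":0,"roll":0}]}}

```text
time: 8.8
tool_pos: [0.5124, 0.0141, 0.0231]
tcp_rot: [3.139, 0.132, -0.003]
wrist_force: [-5.3, -1.2, 3.1]
width: 0.003
grip_force: 2.5
```

Run:
```python
from h import *
goto(.51,.0115,.023,5)
im,d=snap('side'); cv2.imwrite('pics/c6.png',cv2.resize(im[160:260,235:360],None,fx=6,fy=6,interpolation=cv2.INTER_CUBIC))
```

```text
pos [0.5124 0.0141 0.0231] yaw 4.8 F [-5.32 -1.17  3.13] t 8.8 w 0.0
shift mm [-2.6  2.4  0.1] roll -0.2
```

View pics/c6.png

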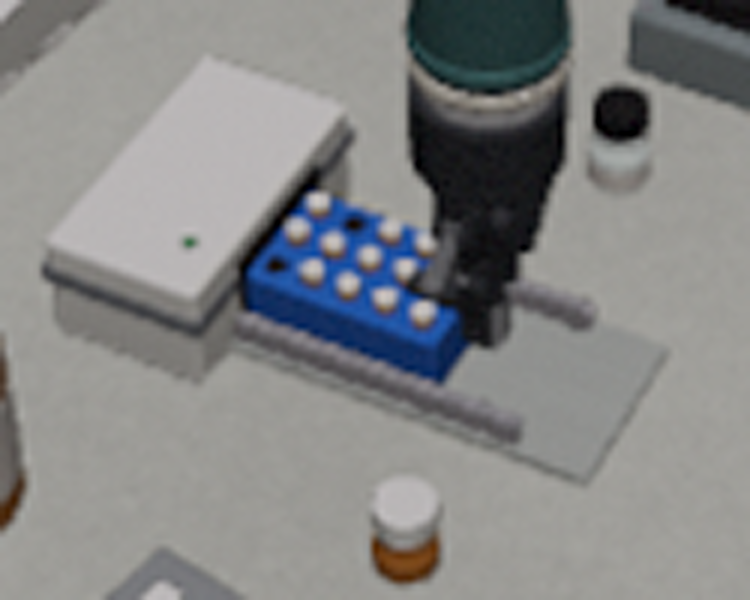

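The rack's far end at (250,285) meets the head's dark face and the force is rising. I push a little more to seat it.

Emit:
{"fn": "step_arm", "kwargs": {"commands": [{"fingers":1,"dx":0.002,"dy":0,"dz":0,"roll":0},{"fingers":1,"dx":0.003,"dy":0,"dz":0,"roll":0},{"fingers":1,"dx":0.003,"dy":0,"dz":0,"roll":0}]}}

```text
time: 9.22
tool_pos: [0.5124, 0.0142, 0.0224]
tcp_rot: [3.139, 0.132, -0.013]
wrist_force: [-12.2, -1.0, 8.8]
width: -0.001
grip_force: 6.0
```

The force rose to 12 N with no motion, so the rack is home. I back off, lift, and head for the keypad.

Emit:
{"fn": "step_arm", "kwargs": {"commands": [{"fingers":1,"dx":-0.01,"dy":0,"dz":0,"roll":0},{"fingers":1,"dx":-0.035,"dy":0,"dz":0,"roll":0},{"fingers":1,"dx":-0.04,"dy":0,"dz":-0.04,"roll":0},{"fingers":1,"dx":-0.04,"dy":0,"dz":-0.1,"roll":0},{"fingers":1,"dx":-0.04,"dy":-0.02,"dz":-0.14,"roll":3},{"fingers":1,"dx":-0.04,"dy":-0.07,"dz":-0.14,"roll":6},{"fingers":1,"dx":-0.04,"dy":-0.12,"dz":-0.14,"roll":10},{"fingers":1,"dx":-0.04,"dy":-0.17,"dz":-0.14,"roll":10}]}}

```text
time: 10.22
tool_pos: [0.4632, 0.1823, 0.1642]
tcp_rot: [-3.137, 0.144, -0.006]
wrist_force: [1.5, -0.5, -1.0]
width: 0.003
grip_force: 0.0
```

Run:
```python
from h import *
goto(.487,.348,.16,-5.3)
im,d=snap('side'); cv2.imwrite('pics/c6b.png',im[160:260,235:360])
```

```text
pos [0.4632 0.1823 0.1642] yaw -5.27 F [ 1.5  -0.45 -1.03] t 10.225 w 0.0
shift mm [   8.5 -167.2    4.5] roll 0.0
```

Emit:
{"fn": "step_arm", "kwargs": {"commands": [{"fingers":1,"dx":0.004,"dy":-0.05,"dz":0,"roll":0},{"fingers":1,"dx":0.006,"dy":-0.1,"dz":0,"roll":0},{"fingers":1,"dx":0.008,"dy":-0.14,"dz":0,"roll":0},{"fingers":1,"dx":0.008,"dy":-0.165,"dz":0,"roll":0},{"fingers":1,"dx":0.008,"dy":-0.165,"dz":0.04,"roll":0},{"fingers":1,"dx":0.008,"dy":-0.165,"dz":0.08,"roll":0},{"fingers":1,"dx":0.008,"dy":-0.165,"dz":0.1,"roll":0},{"fingers":1,"dx":0.008,"dy":-0.165,"dz":0.1,"roll":0}]}}

```text
time: 11.28
tool_pos: [0.4842, 0.343, 0.0616]
tcp_rot: [3.136, -0.143, -0.004]
wrist_force: [-0.2, 0.2, -0.4]
width: 0.005
grip_force: 0.0
```

Run:
```python
from h import *
goto(.487,.348,.045,-5.3)
im,d=snap('side'); cv2.imwrite('pics/c7.png',cv2.resize(im[180:330,200:350],None,fx=4,fy=4,interpolation=cv2.INTER_CUBIC))
```

```text
pos [0.4842 0.343  0.0616] yaw -5.23 F [-0.18  0.19 -0.42] t 11.275 w 0.01
shift mm [ 2.4 -5.3 16.6] roll 0.1
```

View pics/c7.png

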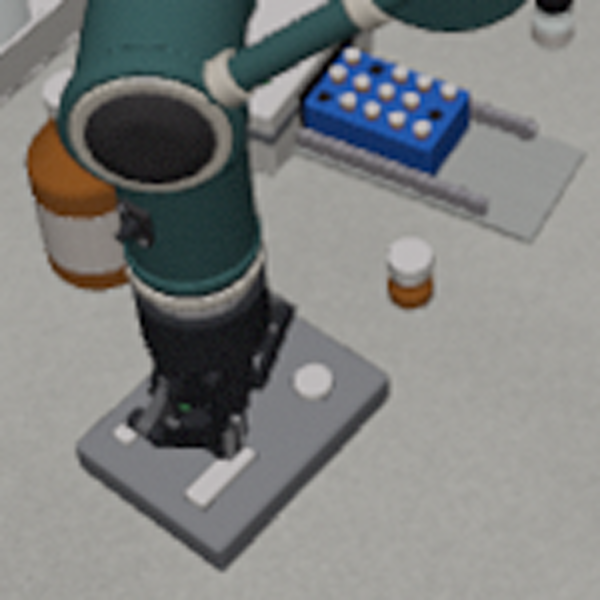

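The fingertips at (235,450) hover about 23 mm over the bar key at (222,477), and the rack still sits home. I press the bar and let it up.

Emit:
{"fn": "step_arm", "kwargs": {"commands": [{"fingers":1,"dx":0.002,"dy":-0.005,"dz":0.01,"roll":0},{"fingers":1,"dx":0.002,"dy":-0.005,"dz":0.018,"roll":0},{"fingers":1,"dx":0.002,"dy":-0.005,"dz":0.024,"roll":0},{"fingers":1,"dx":0.002,"dy":-0.005,"dz":0.028,"roll":0},{"fingers":1,"dx":0.002,"dy":-0.005,"dz":0.03,"roll":0},{"fingers":1,"dx":0.002,"dy":-0.005,"dz":0.03,"roll":0}]}}

```text
time: 12.08
tool_pos: [0.4876, 0.3489, 0.0336]
tcp_rot: [3.138, -0.143, -0.0]
wrist_force: [-1.2, -1.8, 4.2]
width: -0.002
grip_force: 2.2
```

Emit:
{"fn": "step_arm", "kwargs": {"commands": [{"fingers":1,"dx":0,"dy":0,"dz":0.001,"roll":0},{"fingers":1,"dx":0,"dy":0,"dz":0.002,"roll":0},{"fingers":1,"dx":0,"dy":0,"dz":0.003,"roll":0},{"fingers":1,"dx":0,"dy":0,"dz":0.003,"roll":0}]}}

```text
time: 12.58
tool_pos: [0.4877, 0.349, 0.0328]
tcp_rot: [3.138, -0.143, -0.0]
wrist_force: [-6.1, -4.6, 18.0]
width: 0.002
grip_force: 8.8
```

The bar key is bottomed out at 18 N. I lift and go over to the round key.

Emit:
{"fn": "step_arm", "kwargs": {"commands": [{"fingers":1,"dx":0,"dy":0,"dz":-0.015,"roll":0},{"fingers":1,"dx":0,"dy":0,"dz":-0.03,"roll":0},{"fingers":1,"dx":0,"dy":0.03,"dz":-0.03,"roll":0},{"fingers":1,"dx":0,"dy":0.06,"dz":-0.03,"roll":0},{"fingers":1,"dx":0,"dy":0.09,"dz":-0.03,"roll":0},{"fingers":1,"dx":0,"dy":0.09,"dz":-0.03,"roll":0}]}}

```text
time: 13.32
tool_pos: [0.4791, 0.2577, 0.0603]
tcp_rot: [3.138, -0.146, -0.001]
wrist_force: [0.8, 0.8, 0.5]
width: -0.002
grip_force: 0.0
```

Run:
```python
from h import *
goto(.4787,.2583,.033,-5.3)
```

```text
pos [0.4791 0.2577 0.0603] yaw -5.33 F [0.79 0.78 0.5 ] t 13.325 w -0.0
shift mm [-0.4 -0.6 27.3] roll -0.0
```

Emit:
{"fn": "step_arm", "kwargs": {"commands": [{"fingers":1,"dx":0,"dy":0,"dz":0.01,"roll":0},{"fingers":1,"dx":0,"dy":0,"dz":0.018,"roll":0},{"fingers":1,"dx":0,"dy":0,"dz":0.024,"roll":0},{"fingers":1,"dx":0,"dy":0,"dz":0.027,"roll":0},{"fingers":1,"dx":0,"dy":0,"dz":0.029,"roll":0},{"fingers":1,"dx":0,"dy":0,"dz":0.03,"roll":0},{"fingers":1,"dx":0,"dy":0,"dz":0.03,"roll":0}]}}

```text
time: 14.2
tool_pos: [0.4793, 0.2599, 0.0327]
tcp_rot: [-3.138, 0.142, 0.002]
wrist_force: [-7.8, -1.6, 19.4]
width: 0.001
grip_force: 9.7
```

The round key is fully down at 19 N. I let it up and retreat.

Emit:
{"fn": "step_arm", "kwargs": {"commands": [{"fingers":1,"dx":0,"dy":0,"dz":-0.015,"roll":0},{"fingers":1,"dx":0,"dy":0,"dz":-0.05,"roll":0},{"fingers":1,"dx":0,"dy":0,"dz":-0.1,"roll":0},{"fingers":1,"dx":0,"dy":0,"dz":-0.15,"roll":0},{"fingers":1,"dx":0,"dy":0,"dz":-0.15,"roll":0},{"fingers":1,"dx":0,"dy":0,"dz":-0.15,"roll":0}]}}

```text
time: 14.95
tool_pos: [0.4793, 0.2592, 0.1801]
tcp_rot: [3.138, -0.142, 0.0]
wrist_force: [-0.9, -0.2, -0.3]
width: 0.0
grip_force: 0.0
```

Run:
```python
from h import *
im,d=snap('side'); cv2.imwrite('pics/c8.png',cv2.resize(im[120:330,180:420],None,fx=2.8,fy=2.8,interpolation=cv2.INTER_CUBIC))
```

```text
(no output)
```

View pics/c8.png

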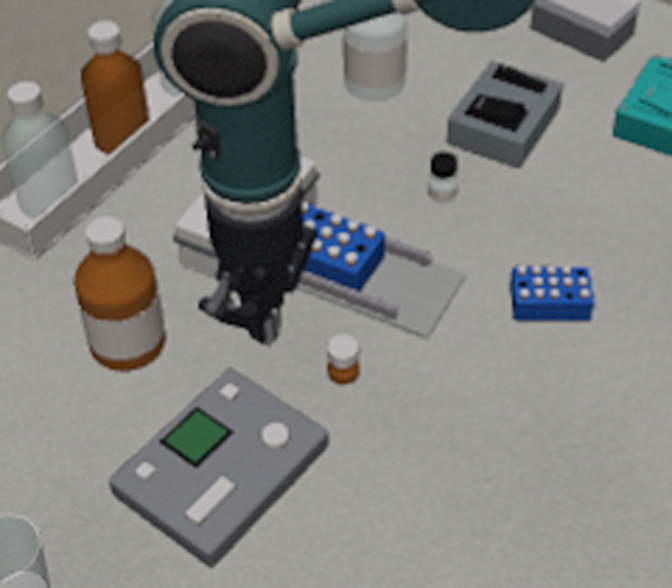

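The gripper is clear of everything, the keys at (210,500) and (275,433) are up, the rack at (340,245) is still home, and the bottles and jars are standing.

```bash
python3 -c "
from workcell import *
print(finish_job())"
```

```text
the job is handed in; nothing more can be done
None
```

I switched the wide rocker, pushed the rack home, pressed and released the bar key and then the round key, and handed the job in at about 15 s; forces and pictures agree with each step, but the hand-in returned no verdict.

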